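# Seat the lime reamer on the juicer and hold it pressed

## Robot

A 7-joint arm with a two-finger parallel gripper is mounted at the origin on the work surface. World frame = base frame: x ahead of the robot, y to its left, z up, the work surface at z = 0. Lengths are in m, angles in degrees, forces in N, time in s.
With the tool pointing down it reaches from about 0.425 to 0.875 m from the base axis. Payload 8.4 kg.
Tool frame: the origin (TCP) lies at the centre of the arm's flange, where the gripper is bolted on; the fingertips stand 173 mm ahead of it and the grasp point (between the pads) lies bot.tcp_to_grasp ahead of it (bot.tcp_to_grasp is the distance from the TCP to the grasp point, in m); z points along the fingers, y is the line along which they close (so a half turn about z gives the same grasp; the last joint's range is limited). The gripper opens to 85 mm and grips with 20 to 120 N. Pads are 22 mm wide; open, the fingers measure 114 mm over their backs; the gripper's body (76 mm by 85 mm) begins 54 mm behind the grasp point. The pads swing forward as they close: fully open they stand 13 mm farther back than shut.
Start: joints at [61.18, 19.091, 2.286, 83.961, -0.768, 76.965, -3.352], TCP at [0.255, -0.598, 0.405] pointing down, gripper open.
Joint ranges: [-147.57, 147.57], [-21.85, 119.76], [-74.77, 79.35], [14.55, 137.4], [-85.83, 265.84], [4.83, 119.75], [-152.11, 152.11]. Speed limits (degrees/s): [127.2, 127.2, 159.86, 159.86, 180, 180, 180].

## Interface

Orientations are given as [roll, pitch, yaw] about the fixed x, y, z axes, in that order (R = Rz(yaw) Ry(pitch) Rx(roll)).
In Python, from workcell import bot, cams gives the robot as it stands.
- The arm moves only by the tool move_arm, never from a script. Its argument "commands" is a list that holds one entry, the list of rows, each a list of 7 numbers: the turn, a rotation vector about the tool's x, y, z in rad, then the shift along the tool's x, y, z in cm, then the opening, from 0 (shut) to 1 (fully open). In form: [[[ax, ay, az, x, y, z, grip], ...]]. A call has 1 to 20 rows; each row is the pose to reach, as a shift and turn from the pose commanded when the call began, along the tool's axes at that moment; what a row does not reach only later rows make up. A row lasts 1/12 s, in which the tool goes at most 41.7 mm and 7.16 degrees, less where a joint would pass 70% of its speed; a pose out of reach is approached as far as the arm can. A call with a gripper value outside its range is refused whole. The fingers move at their own pace and stop on an object; the grip force is fixed at half the most. Time passes only in rows, so rows that repeat a pose let the fingers close. It gives the time, the measured TCP pose, the force, the opening and the grip force at its end, in the units of the state.
- bot.get_obs(): the state, without advancing time (a new reading comes with each control period).
- cams.grab_frame(name): name is "scene" or "top"; returns a dict with "img" (420x560x3 uint8, red, green, blue), "vfov" (degrees; the focal length in pixels is half the picture's height over the tangent of half this angle, whatever the lens; pixels are square), "cx", "cy" (the principal point, pixels), "k1" (the pictures are not rectified: a ray, as slopes to the right and down, at radius r is drawn at 1 + k1 r^2 times it, then the intrinsics apply), "R" (3x3) and "t" (3): a world point X has camera coordinates R X + t. Camera axes: x right, y down, z forward; pixel columns grow to the right and rows downward; lengths in m; the calibration is good to about 2 mm. A picture is of the moment at which its call begins. There is no depth.
- bot.finish_job(): hands the job in; it is judged then, once.
The state is a dict: "t": time; "joints": joint angles; "qvel": joint speeds; "effort": joint torques, N m; "ee_pos": TCP position; "tool_rot": TCP orientation; "wrist_force": force on the tool from outside, world axes, zero at the start; "ft_torque": the same for the moment, N m; "gripper_width": finger opening in m; "grasp_force": force on a finger pad.
Only numpy, scipy, OpenCV 4.12 (cv2) and the standard library are available. Lean on these libraries where they do the work, as an engineer would, in place of code of your own. Each camera call takes 0.05 s, during which the arm holds its last target. There are 200 camera calls.

## Task

Get the juicer ready for limes: pick up the yellow ribbed reamer, set it on the juicer's drive and turn it until the splines mesh and it slides fully home. Then press it down against the drive's spring as far as it will go and keep it there: finish while your fingers are still holding the reamer pressed down. Leave the lunchbox, the two stacked jars and the muffin cup as they are.

Things in the scene. Friction and masses are not known exactly. Their poses are not given: they have to be found in the camera images.
- reamer: loose yellow plastic citrus reamer, about 70 g, upright on the counter. Origin: centre of its underside, z up its axis; 60 mm tall. Round 38 mm core, domed above 36 mm, with a skirt at the foot (56 mm across, 4 mm high). Four upright ribs 6 mm wide in line with its x and y axes, from 4 to 38 mm height, 46 mm across a facing pair of ribs: grip these from above
- bore (a point): mouth of the reamer's bore, at the centre of its underside, axes as the reamer's. The bore is a cross 30 mm deep: two crossing slots, each 7.4 mm wide and 30 mm long, in line with the ribs (x and y axes), so every quarter turn gives the same fit
- seat (a point): centre of the drive's flat black shoulder (28 mm across), where the reamer's underside rests when home; 100 mm above the counter with the drive up. On it stand four orange spline wings, a cross along this point's x and y axes (22 mm tip to tip, 5 mm thick, 14 mm high). The point turns and sinks with the drive. Its angle differs each time; it turns only against stiff friction, 0.25 N m
- pin_tip (a point): tip of the drive's round-ended steel pilot pin, 8.4 mm diameter, on the drive's axis, 24 mm above the shoulder and 10 mm above the wings. The pin enters the reamer's bore at any angle; the wings enter only when ribs and wings line up to about 0.1 rad, otherwise the reamer stays 14 mm above the shoulder
- press (a joint): how far the juicer's drive is pressed down, m: 0 up, 0.006 at its lower stop. A spring holds it up: it starts to sink at about 3 N, reaches the stop at about 9 N, and comes back up when let go
- juicer: electric citrus juicer, fixed to the counter; grey round base with a shallow white tray on top. Origin at the centre of its underside. 126 mm across at the tray rim, rim 93 mm above the counter, tray floor about 74 mm; the drive stands upright on its axis. A small pouring lip points to its -x
- lunchbox: blue plastic lunchbox, fixed, 120 x 180 x 55 mm plus a 7 mm lid with a small white knob (its highest point, about 100 mm up); origin at the centre of its underside; leave alone
- lunch_lid (a joint): hinge of the lunchbox's flap lid, rad, 0 closed, growing as it opens; leave shut
- jar_low: lower of two stacked glass snack jars, 64 mm diameter, 65 mm tall, origin at the centre of its underside; leave alone
- jar_top: upper snack jar, same size, standing on the lower; leave alone
- muffin_cup: small red muffin cup, 68 mm diameter, 34 mm tall, loose, origin at the centre of its underside; leave alone
There are look-alikes about, which are no part of the job. What is meant by the juicer is not pink, and is the larger of those in its own colour.

How it is judged:
By the outcome, as a careful person would: the job done as asked, in the order asked, and still so for the second after the job is handed in, while the arm keeps its last pose, push and grip.
It also fails if it takes over 42 s, if anything falls off the work surface, if the arm or the gripper's body presses on something with over 40 N, if the wrist force passes 120 N, or if a joint passes its speed limit or range.

## Working session

There is one attempt and no reset: what is moved stays moved. The work goes in short steps, Python scripts to look and compute and a tool call to move; the robot and the scene stay as the last step left them, time stands still between calls to the robot, and variables do not carry over. Pictures are saved under pics/ and viewed, at most 10 in all, crops included, and the job is handed in when it is done.

Besides the shell and the picture viewer there is one more tool, called after ">>>" by a JSON object that holds its "fn" and its "kwargs", one argument or row to a line. move_arm: Moves the arm, as the interface text tells. Its arguments: {"type":"object","properties":{"commands":{"type":"array","items":{"type":"array","items":{"type":"array","items":{"type":"number"}}}}},"required":["commands"]}

```bash
mkdir -p pics
cat > h.py <<'E'
import numpy as np,cv2
def ray(f,u,v):
    h=f["img"].shape[0]; F=h/2/np.tan(np.radians(f["vfov"])/2)
    K=np.array([[F,0,f["cx"]],[0,F,f["cy"]],[0,0,1.]])
    p=cv2.undistortPoints(np.array([[[u,v]]],float),K,np.array([f["k1"],0,0,0,0.]))[0,0]
    R=np.array(f["R"]);t=np.array(f["t"])
    return -R.T@t, R.T@np.array([p[0],p[1],1])
def onz(f,u,v,z):
    c,d=ray(f,u,v); return c+d*(z-c[2])/d[2]
def proj(f,X):
    h=f["img"].shape[0]; F=h/2/np.tan(np.radians(f["vfov"])/2)
    p=np.array(f["R"])@X+np.array(f["t"]); s=p[:2]/p[2]; s=s*(1+f["k1"]*(s@s)); return F*s+[f["cx"],f["cy"]]
def save(n,im,k=1):
    cv2.imwrite("pics/"+n,cv2.resize(im[...,::-1],None,fx=k,fy=k,interpolation=cv2.INTER_CUBIC))
E
python3 - <<'E'
from workcell import bot,cams
from h import *
o=bot.get_obs();print(o,bot.tcp_to_grasp)
for n in("scene","top"):
    f=cams.grab_frame(n);save(n+"0.png",f["img"],1.4);print(n,f["vfov"],f["k1"],-np.array(f["R"]).T@f["t"])
E
```

```text
{'t': 0.0, 'joints': array([61.1790716 , 19.13134483,  2.28370521, 84.0132162 , -0.76716418,
       76.96585985, -3.35227513]), 'qvel': array([ 0.02132814,  0.04688465, -0.11408312,  0.02062424,  0.06054632,
        0.04195267, -0.02044267]), 'effort': array([ 1.24408976e-03, -6.58545327e+01,  1.36658326e+00, -4.05566168e+01,
        1.68774807e-02,  1.25507684e-02,  5.50478421e-05]), 'ee_pos': array([ 0.25532932, -0.59754609,  0.40380706]), 'tool_rot': array([-1.79905041e+02,  6.72778950e-03,  2.31366884e+01]), 'wrist_force': array([ 0.32819284,  0.27605417, -0.37499548]), 'ft_torque': array([ 0.04311201, -0.02510051, -0.05375958]), 'grasp_force': 0.0, 'gripper_width': 0.0855584890247839} 0.1547
scene 57.895611783187405 -0.10136891710855671 [0.99114871 0.2963849  0.78228915]
top 44.515049626708084 0.04835642389104671 [0.50861907 0.01978657 1.37738419]
```

View pics/scene0.png

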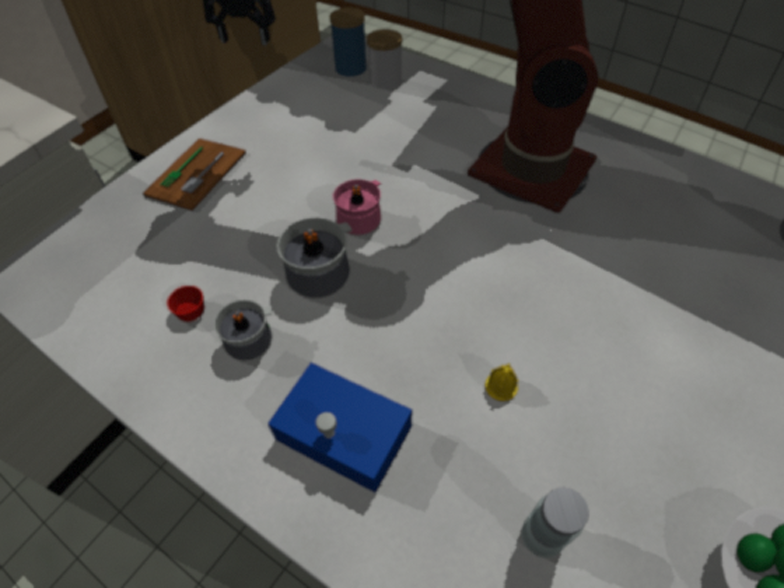

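View pics/top0.png

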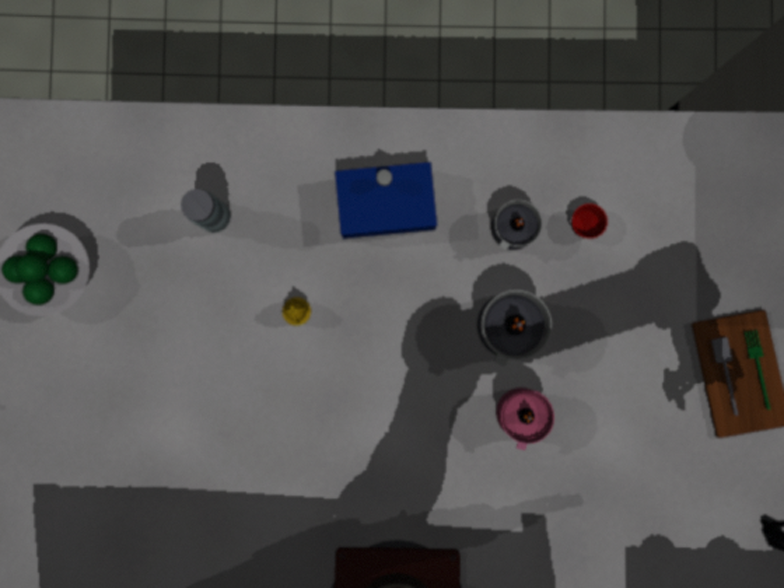

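Scene and top views agree. In the top view (shown at ×1.4) there are three juicers: large grey/white-rimmed at (516,324), small grey at (517,222) and pink at (525,415). The large grey one fits, being not pink and the larger of the two greys. The reamer is at (296,311). Next is an enlarged crop to confirm and measure.

Run:
```python
from workcell import bot,cams
from h import *
f=cams.grab_frame("top");g=cams.grab_frame("scene")
a=f["img"][200:262,335:403];b=f["img"][202:242,190:234]
A=cv2.resize(a,(440,400),interpolation=cv2.INTER_CUBIC);B=cv2.resize(b,(440,400),interpolation=cv2.INTER_CUBIC)
C=cv2.resize(g["img"][145:215,190:260],(400,400),interpolation=cv2.INTER_CUBIC);B=B[:,:400];A=cv2.resize(A,(400,365)); 
A=cv2.copyMakeBorder(A,0,35,0,0,0)
D=cv2.resize(g["img"][250:295,335:380],(400,400),interpolation=cv2.INTER_CUBIC)
im=np.vstack([np.hstack([A,B]),np.hstack([C,D])]); save("c1.png",np.clip(im*1.6,0,255).astype(np.uint8),.75)
def mask(f,lo,hi,box):
    hsv=cv2.cvtColor(f["img"],cv2.COLOR_RGB2HSV);m=cv2.inRange(hsv,lo,hi);z=np.zeros_like(m);y0,y1,x0,x1=box;z[y0:y1,x0:x1]=m[y0:y1,x0:x1];return z
for n,fr,bo,br in(("top",f,(200,262,335,403),(195,245,190,234)),("scene",g,(145,215,190,260),(245,300,335,380))):
    m=mask(fr,(3,110,50),(18,255,255),bo);M=cv2.moments(m,True);print(n,"orange",M["m00"],M["m10"]/M["m00"],M["m01"]/M["m00"],onz(fr,M["m10"]/M["m00"],M["m01"]/M["m00"],.112))
    m=mask(fr,(20,110,40),(35,255,255),br);M=cv2.moments(m,True);u,v=M["m10"]/M["m00"],M["m01"]/M["m00"];c,_=cv2.minEnclosingCircle(cv2.findNonZero(m));print("yellow",M["m00"],u,v,c,[onz(fr,u,v,z).round(4) for z in(.004,.02,.028)])
```

```text
top orange 25.0 370.24 231.36 [ 0.53067825 -0.20540655  0.112     ]
yellow 320.0 211.490625 221.84375 (211.3070831298828, 221.8346405029297) [array([0.5506, 0.1999, 0.004 ]), array([0.5501, 0.1978, 0.02  ]), array([0.5499, 0.1967, 0.028 ])]
scene orange 47.0 221.5531914893617 168.14893617021278 [ 0.53460949 -0.20035206  0.112     ]
yellow 453.0 358.26490066225165 273.7461368653422 (359.0903625488281, 272.7289123535156) [array([0.5491, 0.2007, 0.004 ]), array([0.5581, 0.2027, 0.02  ]), array([0.5627, 0.2037, 0.028 ])]
```

View pics/c1.png

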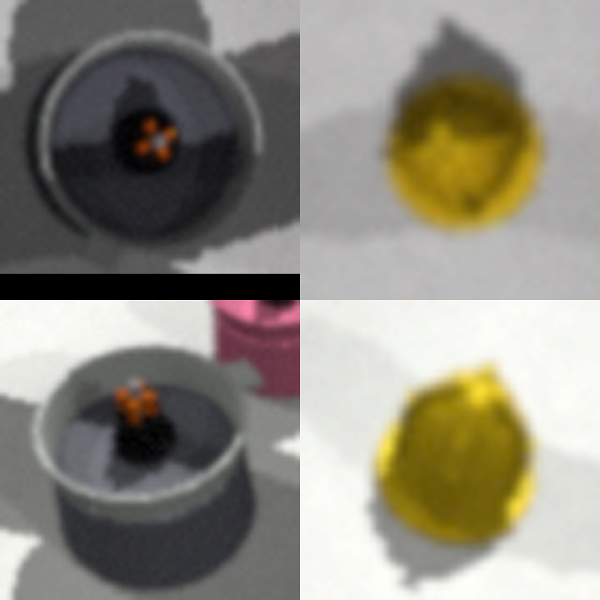

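The crop confirms the target: large grey juicer, white rim, orange cross around the pin. The yellow reamer is alone. Next I measure both rib and wing angles on averaged, plane-rectified crops.

```bash
cat >> h.py <<'E'
def avg(cams,n,k):
    fs=[cams.grab_frame(n) for _ in range(k)]; f=dict(fs[0]); f["img"]=np.mean([x["img"] for x in fs],0).astype(np.float32); return f
def rect(f,c,z,half=.035,N=281):
    s=np.linspace(-half,half,N)   # image right = -y, up = +x
    m=np.array([[proj(f,np.array([c[0]-a,c[1]-b,z])) for b in s] for a in s],np.float32)
    return cv2.remap(f["img"],m,None,cv2.INTER_CUBIC)
E
python3 - <<'E'
from workcell import bot,cams
from h import *
out=[]
for n in("top","scene"):
    f=avg(cams,n,6);row=[]
    for c,z,h in(((.5505,.1995),.036,.035),((.531,-.2045),.114,.025)):
        r=rect(f,c,z,h); lo,hi=np.percentile(r,[1,99.7]);row.append(np.clip((r-lo)/(hi-lo)*255,0,255).astype(np.uint8))
        if z>.1:
            R,G,B=[r[...,i] for i in range(3)];w=np.clip(R-np.maximum(G,B)-25,0,None)
            s=np.linspace(-h,h,281);Y,X=np.meshgrid(s,s);X=-X;Y=-Y  # rows=x up, cols=-y
            Xc,Yc=-np.repeat(s[:,None],281,1),-np.repeat(s[None],281,0)
            m=np.hypot(Xc,Yc)<.018;w=w*m
            cx,cy=(w*Xc).sum()/w.sum(),(w*Yc).sum()/w.sum()
            q=(Xc-cx)+1j*(Yc-cy);H=(w*q**4/np.abs(q+1e-9)**2).sum()/(w*np.abs(q)**2).sum()
            print(n,"wing centre",c[0]+cx,c[1]+cy,"angle mod90",np.degrees(np.angle(H))/4,abs(H))
    out.append(np.hstack(row))
save("c2.png",np.vstack(out))
E
```

```text
top wing centre 0.5300037413647289 -0.20430631429747273 angle mod90 26.357995798256002 0.7246504293080073
scene wing centre 0.5359107337938999 -0.1994609245896578 angle mod90 1.7369356493873847 0.22735534811340147
```

View pics/c2.png

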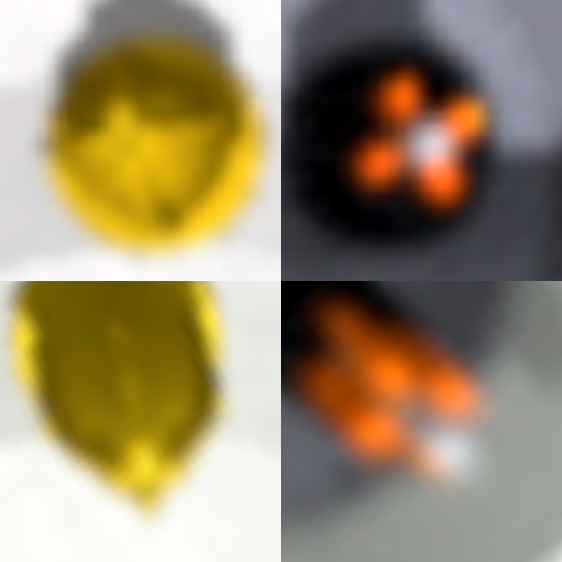

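The drive wings read clearly: angle ≈26°, centre ≈ (0.531, −0.204). The rib angle isn't clear yet, so I take one enhanced crop of the reamer.

Run:
```python
from workcell import bot,cams
from h import *
f=avg(cams,"top",8);g=avg(cams,"scene",8)
r=[]
for im in(rect(f,(.5505,.1995),.02,.032,400),cv2.resize(g["img"][250:292,338:380],(400,400),interpolation=cv2.INTER_CUBIC)):
    q=np.clip(im[...,0],0,255).astype(np.uint8);q=cv2.createCLAHE(4,(4,4)).apply(q);r.append(q)
cv2.imwrite("pics/c3.png",np.hstack(r))
```

```text
(no output)
```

View pics/c3.png

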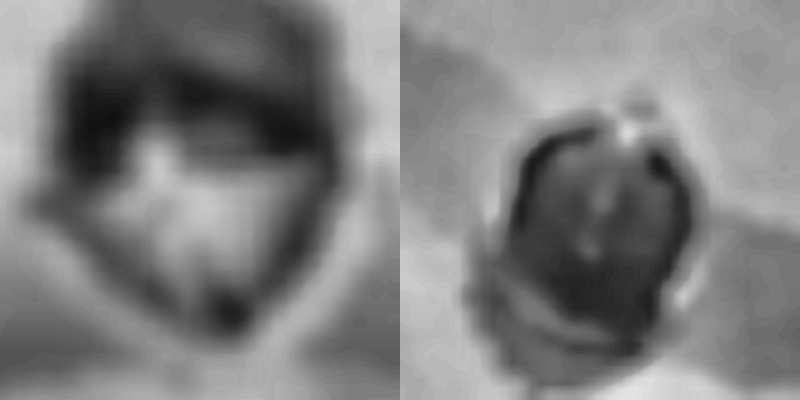

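The top view at z=20 mm shows rib features at about 15–20° (bottom end at (230,310), right end at (335,160)). I grip at yaw ≈17°; the finger width will show whether the ribs are caught.

```bash
cat > to.py <<'E'
import sys,numpy as np
from workcell import bot
from scipy.spatial.transform import Rotation as R
o=bot.get_obs();r=R.from_euler("xyz",o["tool_rot"],degrees=True)
x,y,z,yaw=map(float,sys.argv[1:5])
print("shift cm",(r.inv().apply(np.array([x,y,z])-o["ee_pos"])*100).round(2),"turn",(r.inv()*R.from_euler("xyz",[180,0,yaw],degrees=True)).as_rotvec().round(3))
print(o["t"],o["ee_pos"].round(4),o["tool_rot"].round(2),o["wrist_force"].round(1),o["gripper_width"],o["grasp_force"])
E
python3 to.py .5505 .1998 .30 17
```

```text
shift cm [ 58.47 -61.74  10.47] turn [-0.     0.     0.107]
1.6 [ 0.2554 -0.5977  0.4047] [-180.      0.     23.14] [ 0.1 -0.6 -0.2] 0.0851506788852143 0.0
```

>>> {"fn": "move_arm", "kwargs": {
  "commands": [
    [[0, 0, 0.107, 58.5, -61.7, 10.5, 1], [0, 0, 0.107, 58.5, -61.7, 10.5, 1], [0, 0, 0.107, 58.5, -61.7, 10.5, 1], [0, 0, 0.107, 58.5, -61.7, 10.5, 1], [0, 0, 0.107, 58.5, -61.7, 10.5, 1], [0, 0, 0.107, 58.5, -61.7, 10.5, 1], [0, 0, 0.107, 58.5, -61.7, 10.5, 1], [0, 0, 0.107, 58.5, -61.7, 10.5, 1], [0, 0, 0.107, 58.5, -61.7, 10.5, 1], [0, 0, 0.107, 58.5, -61.7, 10.5, 1], [0, 0, 0.107, 58.5, -61.7, 10.5, 1], [0, 0, 0.107, 58.5, -61.7, 10.5, 1], [0, 0, 0.107, 58.5, -61.7, 10.5, 1], [0, 0, 0.107, 58.5, -61.7, 10.5, 1], [0, 0, 0.107, 58.5, -61.7, 10.5, 1], [0, 0, 0.107, 58.5, -61.7, 10.5, 1], [0, 0, 0.107, 58.5, -61.7, 10.5, 1], [0, 0, 0.107, 58.5, -61.7, 10.5, 1], [0, 0, 0.107, 58.5, -61.7, 10.5, 1], [0, 0, 0.107, 58.5, -61.7, 10.5, 1]]
  ]
}}

```text
t: 3.27
ee_pos: [0.5434, 0.1796, 0.3025]
tool_rot: [180.0, -0.0, 17.0]
wrist_force: [1.4, -1.5, 0.9]
gripper_width: 0.0854
grasp_force: 0.0
```

```bash
python3 to.py .5505 .1998 .184 17
```

```text
shift cm [ 1.27 -1.73 11.85] turn [ 0.    -0.001 -0.001]
3.2667 [0.5434 0.1796 0.3025] [ 1.7999e+02 -4.0000e-02  1.6960e+01] [ 1.4 -1.5  0.9] 0.08544239690312805 0.0
```

>>> {"fn": "move_arm", "kwargs": {
  "commands": [
    [[0, 0, 0, 1.2, -1.7, 0.5, 1], [0, 0, 0, 1.2, -1.7, 3, 1], [0, 0, 0, 1.2, -1.7, 6, 1], [0, 0, 0, 1.2, -1.7, 6, 1], [0, 0, 0, 1.2, -1.7, 6, 1]]
  ]
}}

```text
t: 3.68
ee_pos: [0.5489, 0.1971, 0.2417]
tool_rot: [-180.0, 0.2, 17.0]
wrist_force: [0.4, 0.1, 0.5]
gripper_width: 0.0851
grasp_force: 0.0
```

```bash
python3 to.py .5505 .1998 .184 17
```

```text
shift cm [ 0.25 -0.21  5.77] turn [-0.     0.003  0.   ]
3.6833 [0.5489 0.1971 0.2417] [-179.99    0.19   17.  ] [0.4 0.1 0.5] 0.08514846470859833 0.0
```

>>> {"fn": "move_arm", "kwargs": {
  "commands": [
    [[0, 0, 0, 0.2, -0.2, 2, 1], [0, 0, 0, 0.2, -0.2, 4, 1], [0, 0, 0, 0.2, -0.2, 5.7, 1], [0, 0, 0, 0.2, -0.2, 5.7, 1], [0, 0, 0, 0.2, -0.2, 5.7, 1], [0, 0, 0, 0.2, -0.2, 5.7, 1]]
  ]
}}

```text
t: 4.18
ee_pos: [0.5516, 0.2002, 0.1878]
tool_rot: [-180.0, -0.2, 17.0]
wrist_force: [0.6, -0.5, -1.0]
gripper_width: 0.0851
grasp_force: 0.0
```

```bash
python3 to.py .5505 .1998 .184 17
```

```text
shift cm [-0.11  0.01  0.38] turn [-0.    -0.003 -0.   ]
4.1833 [0.5516 0.2002 0.1878] [-1.800e+02 -1.500e-01  1.697e+01] [ 0.6 -0.5 -1. ] 0.08508561844836934 0.0
```

>>> {"fn": "move_arm", "kwargs": {
  "commands": [
    [[0, 0, 0, -0.1, 0, 0.3, 0.8], [0, 0, 0, -0.1, 0, 0.3, 0.65], [0, 0, 0, -0.1, 0, 0.3, 0.5], [0, 0, 0, -0.1, 0, 0.3, 0], [0, 0, 0, -0.1, 0, 0.3, 0], [0, 0, 0, -0.1, 0, 0.3, 0], [0, 0, 0, -0.1, 0, 0.3, 0], [0, 0, 0, -0.1, 0, 0.3, 0], [0, 0, 0, -0.1, 0, 0.3, 0]]
  ]
}}

```text
t: 4.93
ee_pos: [0.5501, 0.1999, 0.1837]
tool_rot: [180.0, -0.1, 17.0]
wrist_force: [-2.6, -1.2, 8.5]
gripper_width: 0.0441
grasp_force: 60.7
```

```bash
python3 to.py .5505 .1998 .184 17
```

```text
shift cm [ 0.04  0.02 -0.03] turn [ 0.    -0.001 -0.   ]
4.9333 [0.5501 0.1999 0.1837] [ 1.7998e+02 -7.0000e-02  1.7000e+01] [-2.6 -1.2  8.5] 0.04410240740646853 60.665473490953445
```

>>> {"fn": "move_arm", "kwargs": {
  "commands": [
    [[0, 0, 0, 0, 0, -1, 0], [0, 0, 0, 0, 0, -3, 0], [0, 0, 0, 0, 0, -6, 0], [0, 0, 0, 0, 0, -9, 0], [0, 0, 0, 0, 0, -12, 0], [0, 0, 0, 0, 0, -12, 0], [0, 0, 0, 0, 0, -12, 0]]
  ]
}}

```text
t: 5.52
ee_pos: [0.5501, 0.2002, 0.3052]
tool_rot: [180.0, -0.2, 17.0]
wrist_force: [-0.7, 0.0, -0.3]
gripper_width: 0.0441
grasp_force: 61.2
```

```bash
python3 to.py .531 -.204 .304 26
python3 - <<'E'
from workcell import bot,cams
from h import *
g=cams.grab_frame("scene");f=cams.grab_frame("top")
u,v=proj(g,np.array([.55,.2,.14])).astype(int);u2,v2=proj(f,np.array([.55,.2,.14])).astype(int)
save("c4.png",np.clip(1.5*np.hstack([g["img"][v-45:v+45,u-45:u+45].astype(float),f["img"][v2-45:v2+45,u2-45:u2+45]]),0,255).astype(np.uint8),4)
E
```

```text
shift cm [-13.65  38.09   0.07] turn [ 0.001 -0.004 -0.157]
5.5167 [0.5501 0.2002 0.3052] [179.99  -0.23  17.01] [-0.7  0.  -0.3] 0.0440657264113081 61.16209611296654
```

View pics/c4.png

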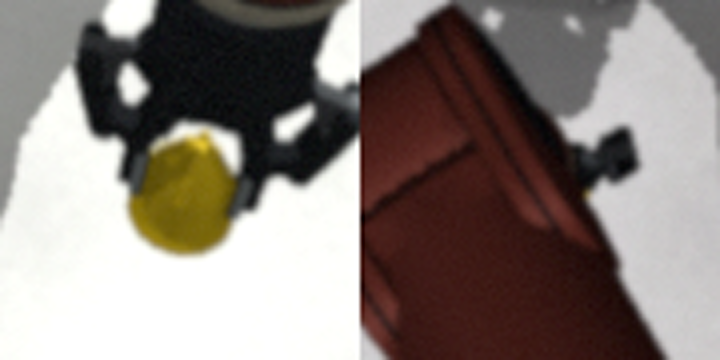

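The reamer is held upright, at (183,200) in the scene crop, and the top view is blocked by the arm. A width of 44 mm suggests the grip may be on rib corners, so the rib yaw is uncertain by some tens of degrees; the turning search will cover that. I hover above the drive, clear of the pin.

>>> {"fn": "move_arm", "kwargs": {
  "commands": [
    [[0, 0, 0, 0, 0, -2.5, 0], [0, 0, -0.08, -5, 15, -2.5, 0], [0, 0, -0.157, -13.7, 38.1, -2.5, 0], [0, 0, -0.157, -13.7, 38.1, -2.5, 0], [0, 0, -0.157, -13.7, 38.1, -2.5, 0], [0, 0, -0.157, -13.7, 38.1, -2.5, 0], [0, 0, -0.157, -13.7, 38.1, -2.5, 0], [0, 0, -0.157, -13.7, 38.1, -2.5, 0], [0, 0, -0.157, -13.7, 38.1, -2.5, 0], [0, 0, -0.157, -13.7, 38.1, -2.5, 0], [0, 0, -0.157, -13.7, 38.1, -2.5, 0], [0, 0, -0.157, -13.7, 38.1, -2.5, 0], [0, 0, -0.157, -13.7, 38.1, -2.5, 0], [0, 0, -0.157, -13.7, 38.1, -2.5, 0], [0, 0, -0.157, -13.7, 38.1, -2.5, 0], [0, 0, -0.157, -13.7, 38.1, -2.5, 0]]
  ]
}}

```text
t: 6.95
ee_pos: [0.5304, -0.2031, 0.3273]
tool_rot: [-180.0, 0.0, 26.1]
wrist_force: [0.8, 0.1, -0.6]
gripper_width: 0.0441
grasp_force: 61.3
```

```bash
python3 to.py .5305 -.2043 .32 26
python3 - <<'E'
from workcell import bot,cams
from h import *
g=avg(cams,"scene",3);p=bot.get_obs()["ee_pos"];b=p-[0,0,.1837];print(p)
im=np.clip(g["img"],0,255).astype(np.uint8)
m=cv2.inRange(cv2.cvtColor(im,cv2.COLOR_RGB2HSV),(20,110,40),(35,255,255));
n,l,s,c=cv2.connectedComponentsWithStats(m);k=1+np.argmax(s[1:,4]);ys,xs=np.where(l==k)
print("yellow x",xs.min(),xs.max(),"y",ys.min(),ys.max())
a=np.linspace(0,6.28,80)
sk=np.array([proj(g,b+[.028*np.cos(t),.028*np.sin(t),.002]) for t in a]);print("pred skirt x",sk.min(0),sk.max(0),"apex",proj(g,b+[0,0,.06]))
u,v=proj(g,b+[0,0,.02]).astype(int);save("c5.png",np.clip(1.7*g["img"][v-35:v+50,u-45:u+45],0,255).astype(np.uint8),6.6)
E
```

```text
shift cm [-0.04  0.11  0.73] turn [-0.001  0.     0.002]
6.95 [ 0.5304 -0.2031  0.3273] [-1.7996e+02  1.0000e-02  2.6140e+01] [ 0.8  0.1 -0.6] 0.044094224236117495 61.32072161883116
[ 0.53031934 -0.20375217  0.32757982]
yellow x 209 231 y 138 166
pred skirt x [208.05370479 148.61244026] [231.34937365 164.9409086 ] apex [216.21375082 138.22258473]
```

View pics/c5.png

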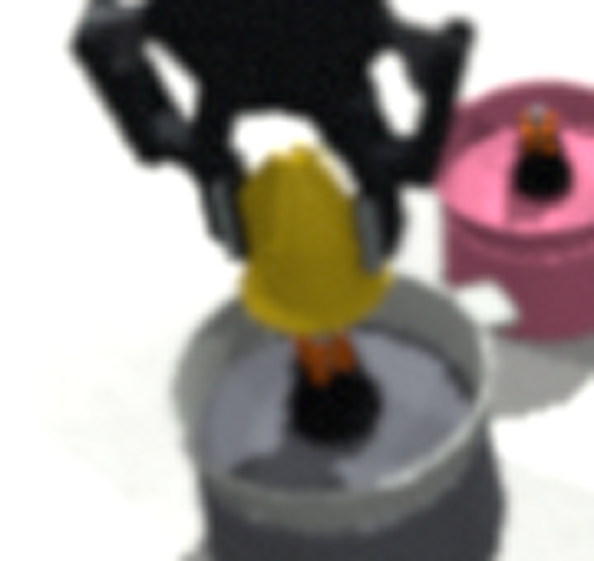

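The reamer is upright and just above the pin; its outline (209–231 × 138–166) matches the prediction to within 1 px. I descend gently so the pin enters.

>>> {"fn": "move_arm", "kwargs": {
  "commands": [
    [[0, 0, 0, 0, 0.05, 0.7, 0], [0, 0, 0, 0, 0.05, 1.4, 0], [0, 0, 0, 0, 0.05, 1.8, 0], [0, 0, 0, 0, 0.05, 2.2, 0], [0, 0, 0, 0, 0.05, 2.4, 0], [0, 0, 0, 0, 0.05, 2.4, 0], [0, 0, 0, 0, 0.05, 2.4, 0]]
  ]
}}

```text
t: 7.68
ee_pos: [0.5304, -0.2052, 0.3035]
tool_rot: [-180.0, 0.0, 26.0]
wrist_force: [0.0, 0.6, -0.6]
gripper_width: 0.0437
grasp_force: 61.3
```

```bash
python3 to.py .5305 -.2043 .2977 26
```

```text
shift cm [ 0.05 -0.07  0.58] turn [-0.  0. -0.]
7.6833 [ 0.5304 -0.2052  0.3035] [-179.99    0.     26.  ] [ 0.   0.6 -0.6] 0.04369276038254885 61.32422659546137
```

>>> {"fn": "move_arm", "kwargs": {
  "commands": [
    [[0, 0, 0, 0, -0.05, 0.3, 0], [0, 0, 0, 0, -0.05, 0.5, 0], [0, 0, 0, 0, -0.05, 0.65, 0], [0, 0, 0, 0, -0.05, 0.75, 0], [0, 0, 0, 0, -0.05, 0.75, 0]]
  ]
}}

```text
t: 8.1
ee_pos: [0.5302, -0.2047, 0.2963]
tool_rot: [180.0, -0.0, 26.0]
wrist_force: [-1.0, -0.0, 4.4]
gripper_width: 0.0439
grasp_force: 61.7
```

```bash
python3 to.py .5305 -.2043 .2957 26
```

```text
shift cm [ 0.04 -0.03  0.06] turn [ 0. -0. -0.]
8.1 [ 0.5302 -0.2047  0.2963] [ 1.7998e+02 -1.0000e-02  2.5990e+01] [-1.  -0.   4.4] 0.04391307987844128 61.71890638768673
```

>>> {"fn": "move_arm", "kwargs": {
  "commands": [
    [[0, 0, -0.035, 0, 0, 0.15, 0], [0, 0, -0.07, 0, 0, 0.15, 0], [0, 0, -0.105, 0, 0, 0.15, 0], [0, 0, -0.14, 0, 0, 0.15, 0], [0, 0, -0.175, 0, 0, 0.15, 0], [0, 0, -0.21, 0, 0, 0.15, 0]]
  ]
}}

```text
t: 8.6
ee_pos: [0.5302, -0.2052, 0.2947]
tool_rot: [179.9, 0.0, 38.1]
wrist_force: [-0.1, -2.8, -0.5]
gripper_width: 0.044
grasp_force: 61.3
```

>>> {"fn": "move_arm", "kwargs": {
  "commands": [
    [[0, 0, -0.035, 0, 0, 0, 0], [0, 0, -0.07, 0, 0, 0, 0], [0, 0, -0.105, 0, 0, 0, 0], [0, 0, -0.14, 0, 0, 0, 0]]
  ]
}}

```text
t: 8.93
ee_pos: [0.5302, -0.2061, 0.2948]
tool_rot: [179.9, 0.0, 46.1]
wrist_force: [2.2, -4.8, -1.3]
gripper_width: 0.0441
grasp_force: 61.1
```

>>> {"fn": "move_arm", "kwargs": {
  "commands": [
    [[0, 0, 0.03, 0, -0.05, 0.1, 0], [0, 0, 0.06, 0, -0.05, 0.3, 0], [0, 0, 0.06, 0, -0.05, 0.3, 0]]
  ]
}}

```text
t: 9.18
ee_pos: [0.5299, -0.2058, 0.2919]
tool_rot: [179.9, 0.0, 42.4]
wrist_force: [2.5, -6.0, -1.3]
gripper_width: 0.0439
grasp_force: 61.8
```

```bash
python3 to.py .5305 -.2043 .2877 43; python3 -c "
from workcell import bot;print(bot.get_obs()['ft_torque'])"
```

```text
shift cm [ 0.14 -0.07  0.42] turn [ 0.003  0.    -0.01 ]
9.1833 [ 0.5299 -0.2058  0.2919] [1.7985e+02 1.0000e-02 4.2430e+01] [ 2.5 -6.  -1.3] 0.04394857558945937 61.78546366924593
[-1.33332716 -0.45510664 -0.12414548]
```

>>> {"fn": "move_arm", "kwargs": {
  "commands": [
    [[0, 0, 0, -0.03, 0.07, 0.1, 0], [0, 0, 0, -0.05, 0.12, 0.2, 0], [0, 0, 0, -0.05, 0.12, 0.4, 0], [0, 0, 0, -0.05, 0.12, 0.4, 0]]
  ]
}}

```text
t: 9.52
ee_pos: [0.5302, -0.2062, 0.2875]
tool_rot: [179.9, 0.0, 42.6]
wrist_force: [0.6, -4.7, 2.9]
gripper_width: 0.0441
grasp_force: 62.0
```

```bash
python3 to.py .5305 -.206 .2837 42; python3 -c "
from workcell import bot;print(bot.get_obs()['ft_torque'])"
```

```text
shift cm [0.03 0.   0.38] turn [0.001 0.    0.01 ]
9.5167 [ 0.5302 -0.2062  0.2875] [1.7994e+02 1.0000e-02 4.2590e+01] [ 0.6 -4.7  2.9] 0.04406304426920029 62.028503715991974
[-1.25439537 -0.08053469 -0.10209791]
```

>>> {"fn": "move_arm", "kwargs": {
  "commands": [
    [[0, 0, 0, -0.05, 0.06, 0.1, 0], [0, 0, 0, -0.05, 0.06, 0.25, 0], [0, 0, 0, -0.05, 0.06, 0.4, 0], [0, 0, 0, -0.05, 0.06, 0.4, 0]]
  ]
}}

```text
t: 9.85
ee_pos: [0.5303, -0.2065, 0.2833]
tool_rot: [180.0, 0.0, 42.6]
wrist_force: [-0.2, -4.2, 3.6]
gripper_width: 0.0438
grasp_force: 62.1
```

```bash
python3 to.py .5305 -.206 .2837 42; python3 -c "
from workcell import bot;print(bot.get_obs()['ft_torque'])"
```

```text
shift cm [ 0.05 -0.02 -0.04] turn [0.    0.    0.011]
9.85 [ 0.5303 -0.2065  0.2833] [179.99   0.    42.61] [-0.2 -4.2  3.6] 0.04384131075705464 62.068429850041866
[-0.96073945 -0.06258975 -0.05885249]
```

>>> {"fn": "move_arm", "kwargs": {
  "commands": [
    [[0, 0, 0, -0.03, 0.03, 0.15, 0], [0, 0, 0, -0.03, 0.03, 0.3, 0], [0, 0, 0, -0.03, 0.03, 0.3, 0]]
  ]
}}

```text
t: 10.1
ee_pos: [0.5303, -0.2066, 0.2806]
tool_rot: [-180.0, -0.0, 42.6]
wrist_force: [-0.3, -3.2, 5.9]
gripper_width: 0.0439
grasp_force: 62.3
```

>>> {"fn": "move_arm", "kwargs": {
  "commands": [
    [[0, 0, 0, 0, 0, 0.15, 0], [0, 0, 0, 0, 0, 0.3, 0], [0, 0, 0, 0, 0, 0.3, 0], [0, 0, 0, 0, 0, 0.3, 0]]
  ]
}}

```text
t: 10.43
ee_pos: [0.5303, -0.2066, 0.278]
tool_rot: [180.0, -0.0, 42.6]
wrist_force: [-2.7, -2.0, 8.4]
gripper_width: 0.0441
grasp_force: 62.5
```

>>> {"fn": "move_arm", "kwargs": {
  "commands": [
    [[0, 0, 0, 0, 0, 0.1, 0], [0, 0, 0, 0, 0, 0.2, 0], [0, 0, 0, 0, 0, 0.2, 0], [0, 0, 0, 0, 0, 0.2, 0]]
  ]
}}

```text
t: 10.77
ee_pos: [0.5304, -0.2064, 0.2774]
tool_rot: [180.0, -0.0, 42.6]
wrist_force: [-7.1, -0.3, 20.3]
gripper_width: 0.0442
grasp_force: 63.8
```

>>> {"fn": "move_arm", "kwargs": {
  "commands": [
    [[0, 0, 0, 0, 0, 0.1, 0], [0, 0, 0, 0, 0, 0.2, 0], [0, 0, 0, 0, 0, 0.2, 0], [0, 0, 0, 0, 0, 0.2, 0]]
  ]
}}

```text
t: 11.1
ee_pos: [0.5306, -0.2063, 0.2771]
tool_rot: [179.9, 0.0, 42.6]
wrist_force: [-14.0, 1.0, 36.0]
gripper_width: 0.0441
grasp_force: 65.2
```

The force curve matches: the spring goes from 3 to 9 N over 6 mm, then a hard stop, 20 mm below the point of wing contact. I ease off slightly and check by picture.

>>> {"fn": "move_arm", "kwargs": {
  "commands": [
    [[0, 0, 0, 0, 0, -0.15, 0], [0, 0, 0, 0, 0, -0.15, 0], [0, 0, 0, 0, 0, -0.15, 0]]
  ]
}}

```text
t: 11.35
ee_pos: [0.5304, -0.2064, 0.2773]
tool_rot: [179.9, -0.0, 42.6]
wrist_force: [-8.6, 0.3, 24.1]
gripper_width: 0.0438
grasp_force: 63.9
```

Run:
```python
from workcell import bot,cams
from h import *
g=avg(cams,"scene",2);u,v=proj(g,np.array([.53,-.205,.11])).astype(int)
b=bot.get_obs()["ee_pos"]-[0,0,.1837];print(bot.get_obs()["wrist_force"],b)
im=np.clip(g["img"],0,255).astype(np.uint8)
m=cv2.inRange(cv2.cvtColor(im,cv2.COLOR_RGB2HSV),(20,110,40),(35,255,255))
n,l,s,c=cv2.connectedComponentsWithStats(m);k=1+np.argmax(s[1:,4]);print(s[k])
sk=np.array([proj(g,np.array([b[0],b[1],.094])+[.028*np.cos(t),.028*np.sin(t),.002]) for t in np.linspace(0,6.28,80)]);print("pred skirt",sk.min(0),sk.max(0),"apex",proj(g,[b[0],b[1],.154]))
save("c6.png",np.clip(1.7*g["img"][v-45:v+45,u-50:u+50],0,255).astype(np.uint8),6)
```

```text
[-8.78169185 -0.15482545 24.64407976] [ 0.53046638 -0.20640464  0.09361044]
[211 154  22  27 439]
pred skirt [210.45025672 162.74508234] [232.77291591 178.92035855] apex [218.34445745 153.76516121]
```

View pics/c6.png

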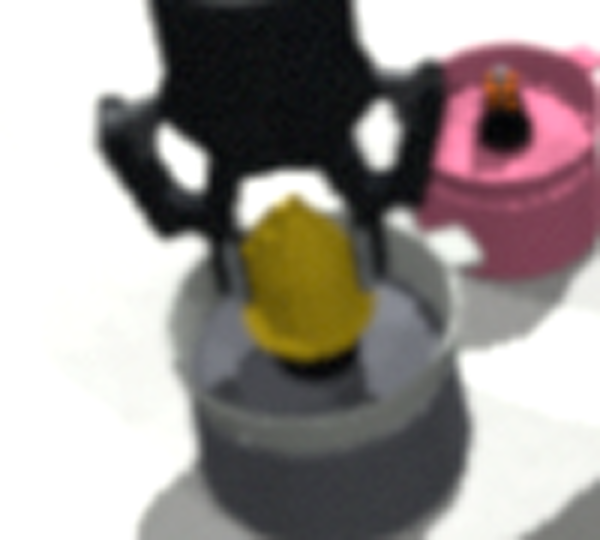

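The reamer's skirt sits on the black shoulder at (305,360), with no orange showing. It is fully down, upright and still gripped. I hand it in.

```bash
python3 -c "
from workcell import bot;print(bot.finish_job())"
```

```text
the job is handed in; nothing more can be done
None
```

The reamer is meshed and fully home on the large grey juicer's drive, and I handed the job in with the fingers still holding it pressed to the stop at about 24 N; the drive was probably turned a few degrees during meshing.

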